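Pack the watch case clamp with the spacer that fills its gap

TASK

The watch in the steel clamp still has an empty gap between its pad and the screw jaw. Of the three ivory spacer blocks on the counter, find the one that fills this gap (the thickest that goes in), lower it in upright, keeping hold of it until it is down on the clamp's bed and not sticking out past the ends of the jaws, and let go. The other two blocks must end up standing on the counter.

Things in the scene. Friction and masses are not known exactly. Their poses are not given: they have to be found in the camera images.
- gap (a point): Middle of the gap's floor in the fixed steel watch clamp (base 200 x 90 mm), 12 mm above the counter. Gap 42 mm wide along x (x points from the gunmetal watch to the T-handle screw), open at both y ends. Its rigid walls are 76 mm long in y and 28 mm high; the top 14 mm is bevelled to a 58 mm wide mouth. z up. Nothing on the clamp is over 30 mm above this floor.
- spacer_24: Ivory nylon spacer block, loose, standing upright on the counter, 24 mm thick along its x, with a foot 50 mm long along y and 34 mm high and above it a grip neck of the same thickness, 26 mm long along y, up to 76 mm above the underside. Origin at the centre of its underside, z up. 60 to 140 g.
- spacer_36: The same kind of ivory spacer block, but 36 mm thick along its x (foot 50 mm along y and 34 mm high, neck 26 mm along y, 76 mm high in all). Origin at the centre of its underside, z up. 80 to 170 g.
- spacer_48: The same kind of ivory spacer block, but 48 mm thick along its x (foot 50 mm along y and 34 mm high, neck 26 mm along y, 76 mm high in all). Origin at the centre of its underside, z up. 95 to 200 g.
Mind the look-alikes: they are no part of the job. Of the things that look like the part that bears gap, the larger one is meant.

How it is judged:
By the outcome, as a careful person would: the job done as asked, in the order asked, and still so for the second after the job is handed in, with the robot touching nothing.
It also fails if it takes over 35 s, if anything falls off the work surface, if the arm or the gripper's body presses on something with over 40 N, if the wrist force passes 120 N, or if a joint passes its speed limit or range.

ROBOT

A 6-joint arm with a two-finger parallel gripper is mounted at the origin on the work surface. World frame = base frame: x ahead of the robot, y to its left, z up, the work surface at z = 0. Lengths are in m, angles in rad, forces in N, time in s.
With the tool pointing down it reaches from about 0.325 to 0.775 m from the base axis. Payload 9.3 kg.
Tool frame: the origin (TCP) lies between the finger pads; the fingertips stand 8 mm ahead of it and the grasp point (between the pads) lies 11 mm behind it; z points along the fingers, y is the direction in which the jaws open and shut (so a half turn about z gives the same grasp; the last joint's range is limited). The gripper opens to 85 mm and grips with 20 to 120 N. Pads are 22 mm wide; open, the fingers measure 114 mm over their backs; the gripper's body (76 mm by 85 mm) begins 54 mm behind the grasp point. The pads swing forward as they close: fully open they stand 13 mm farther back than shut.
Start: joints at [1.006, 0.259, 0.021, 1.334, 0, 1.418], TCP at [0.22, 0.504, 0.239] pointing down, gripper open.
Joint ranges: [-3.04, 3.04], [-0.91, 1.82], [-1.04, 1.36], [-1.92, 1.95], [-1.52, 1.45], [-3.14, 3.14]. Speed limits (rad/s): [2.22, 2.22, 2.79, 3.14, 3.14, 3.14].

INTERFACE

Orientations are given as [roll, pitch, yaw] about the fixed x, y, z axes, in that order (R = Rz(yaw) Ry(pitch) Rx(roll)).
In Python, from station import manip gives the robot as it stands. The module is installed in compiled form; this text tells all that it offers. Calls block until the motion is done:
- manip.goto(position, orientation): joint-space move of the TCP to a pose.
- manip.move_linear(position, feed=0.15, frame=None): straight line of the TCP; frame=None keeps the orientation; feed is the mean speed in m/s.
- manip.movej(angles): joint-space move.
- manip.set_gripper(opening, force=None): finger opening in m; force is the grip in N (None keeps the last); returns when the fingers have stopped.
- manip.hold(seconds).
- manip.solve_ik(position, orientation): joint angles nearest the present ones, or None.
- manip.get_image(name): name is "side" or "top"; returns a dict with "color" (384x512x3 uint8, red, green, blue), "depth" (384x512 float32, m along the optical axis (not along the pixel's ray), 0 where there is no reading), "K" (3x3 intrinsics, pixels), "origin" and "orientation" of the camera in the world. Camera axes: x right, y down, z forward; pixel columns grow to the right and rows downward; lengths in m; the calibration is good to about 2 mm. A picture is of the moment at which its call begins.
A pose or a line that the arm cannot do raises manip.Unreachable and nothing moves.
- manip.sign_off(): hands the job in, once; it reports no verdict.
Trained networks look in a picture, given as the dict that the camera call returned (one of the last four; its "shot" number tells which), for a name from the list of things; names that differ only in an ending like _2 or _b are one class to them, and where a whole thing is asked for, a point or a joint stands for the part that bears it (a point fixed in the world has none). Each returns a list of dicts, best first, with "conf" (0 to 1); they miss things now and then, are a little off and sometimes report something else, mostly with a low value. They report only what shows in the picture. A call takes as long as a camera call. They do not tell look-alikes from the thing itself.
- manip.silhouettes(picture, name): "pixels" (384x512 bool, what is visible of it) and "box" ([left, top, right, bottom] in pixels, round what is visible of it).
Readings, each from a call of its own:
- manip.current_clock(): time.
- manip.current_qpos(): joint angles.
- manip.current_joint_velocities(): joint speeds.
- manip.current_tau(): joint torques, N m.
- manip.current_eef_pos(): TCP position.
- manip.current_tool_rot(): TCP orientation.
- manip.current_force(): force on the tool from outside, world axes, zero at the start.
- manip.current_moment(): the same for the moment, N m.
- manip.current_grip_width(): finger opening in m.
Only numpy, scipy, OpenCV 4.12 (cv2) and the standard library are available. Lean on these libraries where they do the work, as an engineer would, in place of code of your own. Each camera call takes 0.05 s, during which the arm holds its last target.

## Working session

There is one attempt and no reset: what is moved stays moved. The work goes in short steps, each a Python script; the robot and the scene stay as the last script left them, time stands still between calls to the robot, and variables do not carry over. Pictures are saved under pics/ and viewed, and the job is handed in when it is done.

```bash
mkdir -p pics
cat > h.py <<'E'
import numpy as np, cv2
from scipy.spatial.transform import Rotation as Rn
from station import manip
def cloud(p):
    K=np.array(p["K"]);d=p["depth"];v,u=np.mgrid[:384,:512]
    c=np.stack([(u-K[0,2])/K[0,0]*d,(v-K[1,2])/K[1,1]*d,d],-1)
    o=np.array(p["orientation"])
    R=o if o.shape==(3,3) else Rn.from_euler('xyz',o).as_matrix()
    return c@R.T+np.array(p["origin"])
def save(p,n): cv2.imwrite("pics/"+n,cv2.resize(cv2.cvtColor(p["color"],cv2.COLOR_RGB2BGR),(800,600)))
E
python3 - <<'E'
from h import *
for n in ("top","side"):
    p=manip.get_image(n); save(p,n+"0.png"); np.savez(n+"0.npz",**{k:np.array(v) for k,v in p.items()})
    print(n,p["origin"],p["orientation"],np.array(p["K"]).tolist())
    X=cloud(p)
    for name in ("spacer_24","spacer_36","spacer_48","gap"):
        for s in manip.silhouettes(p,name):
            m=s["pixels"]&(p["depth"]>0); q=X[m]
            if len(q)==0: print(name,s["conf"],s["box"],"nodepth");continue
            print(name,round(s["conf"],2),s["box"],m.sum(),np.median(q,0).round(3),np.percentile(q,2,0).round(3),np.percentile(q,98,0).round(3))
print(manip.current_clock())
E
```

```text
top [0.30937964 0.03723081 0.82751298] [-2.99409162  0.0298526  -1.56391682] [[352.18263924600785, 0.0, 256.5937018503945], [0.0, 352.18263924600785, 193.46142579015913], [0.0, 0.0, 1.0]]
spacer_24 0.98 [187.3, 137.4, 214.6, 172.0] 588 [0.514 0.185 0.056] [0.493 0.164 0.001] [0.543 0.219 0.077]
spacer_24 0.81 [140.6, 162.2, 166.5, 178.1] 362 [0.472 0.294 0.045] [0.461 0.277 0.003] [0.49  0.317 0.077]
spacer_24 0.66 [244.5, 138.7, 265.4, 165.0] 486 [0.518 0.067 0.037] [ 0.5    0.041 -0.   ] [0.558 0.092 0.077]
spacer_36 0.98 [187.3, 137.4, 214.6, 172.0] 588 [0.514 0.185 0.056] [0.493 0.164 0.001] [0.543 0.219 0.077]
spacer_36 0.81 [140.6, 162.2, 166.5, 178.1] 362 [0.472 0.294 0.045] [0.461 0.277 0.003] [0.49  0.317 0.077]
spacer_36 0.66 [244.5, 138.7, 265.4, 165.0] 486 [0.518 0.067 0.037] [ 0.5    0.041 -0.   ] [0.558 0.092 0.077]
spacer_48 0.98 [187.3, 137.4, 214.6, 172.0] 588 [0.514 0.185 0.056] [0.493 0.164 0.001] [0.543 0.219 0.077]
spacer_48 0.81 [140.6, 162.2, 166.5, 178.1] 362 [0.472 0.294 0.045] [0.461 0.277 0.003] [0.49  0.317 0.077]
spacer_48 0.66 [244.5, 138.7, 265.4, 165.0
[... 1092 characters left out ...]
.493 0.163 0.003] [0.539 0.2   0.074]
spacer_36 0.59 [232.4, 109.3, 251.7, 139.8] 416 [0.473 0.29  0.036] [0.461 0.276 0.004] [0.489 0.318 0.074]
spacer_48 0.73 [277.7, 149.4, 308.1, 195.3] 948 [0.517 0.056 0.034] [ 0.5    0.04  -0.001] [0.547 0.086 0.074]
spacer_48 0.61 [261.9, 126.2, 287.1, 160.3] 725 [0.516 0.177 0.042] [0.493 0.163 0.003] [0.539 0.2   0.074]
spacer_48 0.59 [232.4, 109.3, 251.7, 139.8] 416 [0.473 0.29  0.036] [0.461 0.276 0.004] [0.489 0.318 0.074]
gap 0.84 [122.6, 306.8, 252.2, 377.8] 6098 [ 0.253 -0.239  0.014] [ 0.184 -0.263  0.003] [ 0.339 -0.197  0.033]
gap 0.59 [263.8, 241.4, 410.1, 309.9] 7107 [ 0.489 -0.203  0.021] [ 0.391 -0.238  0.003] [ 0.596 -0.146  0.042]
0.5
```

View pics/top0.png

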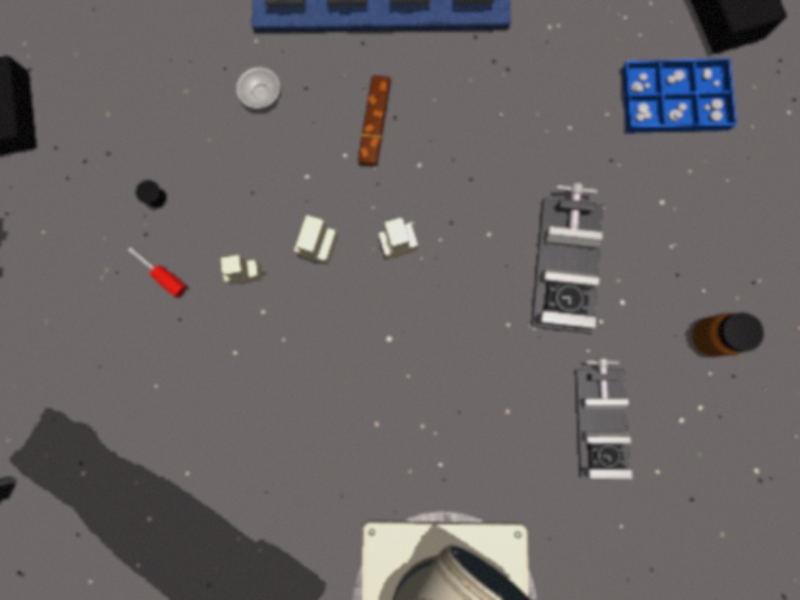

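View pics/side0.png

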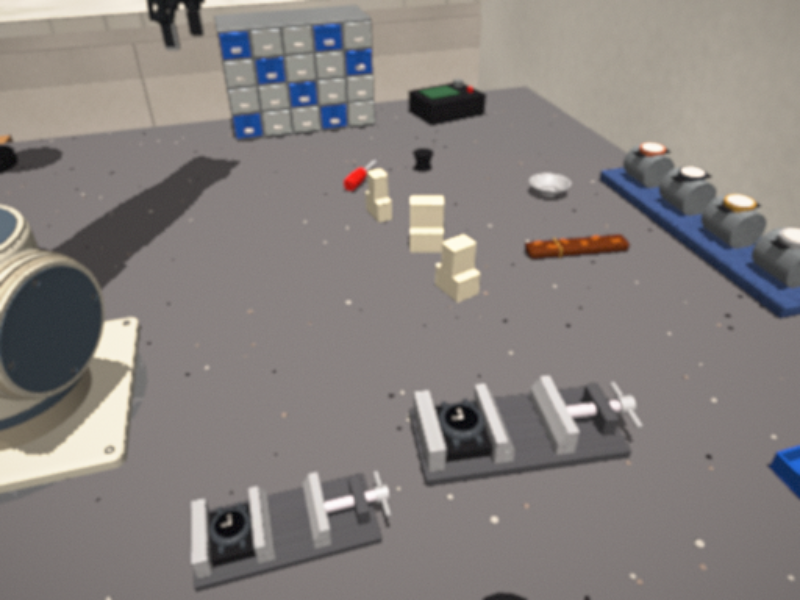

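Three ivory blocks are visible: a thin one at about (235,268) px, a thick one at (312,240) and a medium one at (398,238) in the scaled top view. The larger clamp is the one at (568,262); the smaller one at (603,420) is the look-alike. I'll fit block and clamp models to the depth points.

```bash
cat > fit.py <<'E'
from h import *
from scipy.optimize import least_squares
def boxsd(q,c,hs):
    d=np.abs(q-c)-hs
    return np.linalg.norm(np.maximum(d,0),axis=1)+np.minimum(d.max(1),0)
def fitblock(pts,seed=None):
    best={}
    for T in (.024,.036,.048):
        b=None
        for yaw in np.arange(0,np.pi,np.pi/8):
            def r(p):
                c,s=np.cos(p[2]),np.sin(p[2]); d=pts-[p[0],p[1],p[3]]
                q=np.c_[c*d[:,0]+s*d[:,1],-s*d[:,0]+c*d[:,1],d[:,2]]
                return np.minimum(boxsd(q,[0,0,.017],[T/2,.025,.017]),boxsd(q,[0,0,.038],[T/2,.013,.038]))*1000
            m=pts.mean(0)
            o=least_squares(r,[m[0],m[1],yaw,0],loss='soft_l1',x_scale=[.01,.01,.2,.003])
            if b is None or o.cost<b.cost: b=o
        best[T]=(b.cost/len(pts),b.x)
    return best
def blockpts(p,X,ctr,rad=.05):
    c=p["color"].astype(int)
    m=(p["depth"]>0)&(np.hypot(X[...,0]-ctr[0],X[...,1]-ctr[1])<rad)&(X[...,2]>.006)&(X[...,2]<.09)
    return X[m]
E
cat > r1.py <<'E'
from fit import *
P={n:dict(np.load(n+"0.npz")) for n in("top","side")}
X={n:cloud(P[n]) for n in P}
for ctr in [(.475,.295),(.518,.182),(.522,.065)]:
    for ns in (("top",),("side",),("top","side")):
        pts=np.vstack([blockpts(P[n],X[n],ctr) for n in ns])
        f=fitblock(pts)
        print(ctr,ns,len(pts),{k:(round(v[0],3),v[1].round(4).tolist()) for k,v in f.items()})
E
python3 r1.py
python3 - <<'E'
from h import *
for n in("top","side"):
    P=dict(np.load(n+"0.npz"));X=cloud(P)
    m=(P["depth"]>0)&(abs(X[...,0]-.49)<.14)&(abs(X[...,1]+.19)<.08)&(X[...,2]>.004)&(X[...,2]<.06)
    z=X[m][:,2]; print(n,np.histogram(z,np.arange(0,.06,.003)))
    a,b=(X[m]-[.49,-.19,0]).T[0:2]
    q=X[m]; t=q[q[:,2]>.037]
    print(len(t),t.mean(0))
    c=P["color"]; v,u=np.where(m); 
    crop=c[v.min()-4:v.max()+4,u.min()-4:u.max()+4]
    k=min(800/crop.shape[1],600/crop.shape[0])
    cv2.imwrite(f"pics/clamp_{n}.png",cv2.resize(crop[...,::-1],None,fx=k,fy=k,interpolation=cv2.INTER_CUBIC))
E
```

```text
(0.475, 0.295) ('top',) 373 {0.024: (np.float64(0.349), [0.4754, 0.3027, 0.1809, -0.0004]), 0.036: (np.float64(0.364), [0.4814, 0.3038, 0.1814, -0.0005]), 0.048: (np.float64(0.364), [0.4873, 0.3049, 0.1814, -0.0005])}
(0.475, 0.295) ('side',) 411 {0.024: (np.float64(0.416), [0.4753, 0.3029, 0.1777, -0.0019]), 0.036: (np.float64(0.447), [0.4812, 0.3042, 3.3282, -0.0019]), 0.048: (np.float64(0.447), [0.4871, 0.3053, 0.1866, -0.0019])}
(0.475, 0.295) ('top', 'side') 784 {0.024: (np.float64(0.406), [0.4754, 0.3029, 0.1785, -0.0008]), 0.036: (np.float64(0.431), [0.4813, 0.304, 3.3251, -0.0009]), 0.048: (np.float64(0.431), [0.4872, 0.3051, 0.1835, -0.0009])}
(0.518, 0.182) ('top',) 563 {0.024: (np.float64(3.241), [0.515, 0.1923, 3.1472, -0.0003]), 0.036: (np.float64(1.105), [0.5172, 0.1932, -0.2457, -0.0005]), 0.048: (np.float64(0.379), [0.521, 0.1922, -0.2947, -0.0007])}
(0.518, 0.182) ('side',) 705 {0.024: (np.float64(2.753), [0.5201, 0.1924, 2.849, -0.0016]), 0.036: (np.float64(0.908), [0.5203, 0.1925, 2.8418, -0.0017]), 0.048: (np.float64(0.512), [0.5215, 0.1923, 2.8414, -0.0019])}
(0.
[... 861 characters left out ...]
0.3069, -0.0008])}
top (array([   0,  115,   33,  370, 1008,  169,   40,   40,  143,  213,  166,
        201,  376,  395,  238,   18,    0,    0,    0]), array([0.   , 0.003, 0.006, 0.009, 0.012, 0.015, 0.018, 0.021, 0.024,
       0.027, 0.03 , 0.033, 0.036, 0.039, 0.042, 0.045, 0.048, 0.051,
       0.054, 0.057]))
933 [ 0.45866634 -0.18259074  0.04054023]
side (array([   0,  116,  202, 1795,  901,  154,  173,  185,  509,  378,  380,
        531,  712,  736,  139,    0,    0,    0,    0]), array([0.   , 0.003, 0.006, 0.009, 0.012, 0.015, 0.018, 0.021, 0.024,
       0.027, 0.03 , 0.033, 0.036, 0.039, 0.042, 0.045, 0.048, 0.051,
       0.054, 0.057]))
1312 [ 0.45179959 -0.18534092  0.03979035]
```

Run:
```python
from h import *
# wall-top height map in world coords
for n in("top","side"):
    P=dict(np.load(n+"0.npz"));X=cloud(P)
    x0,y0,s=.37,-.27,.0003
    q=X[(P["depth"]>0)&(X[...,0]>x0)&(X[...,0]<.61)&(X[...,1]>y0)&(X[...,1]<-.11)]
    im=np.zeros((540,800),np.uint8)
    for x,y,z in q:
        cv2.circle(im,(int((x-x0)/s),int((y-y0)/s)),3,int(np.clip(z/.045,0,1)*235)+20,-1)
    cv2.imwrite(f"pics/hm_{n}.png",im)
```

```text
(no output)
```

View pics/hm_top.png

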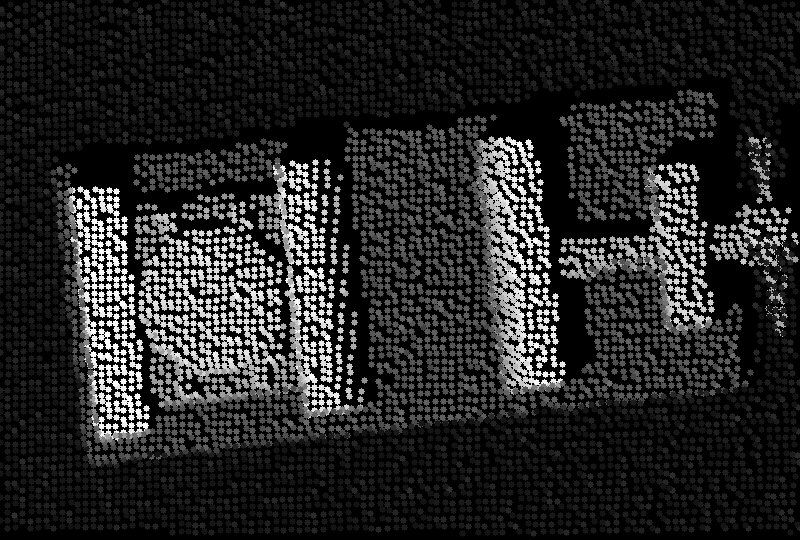

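View pics/clamp_side.png

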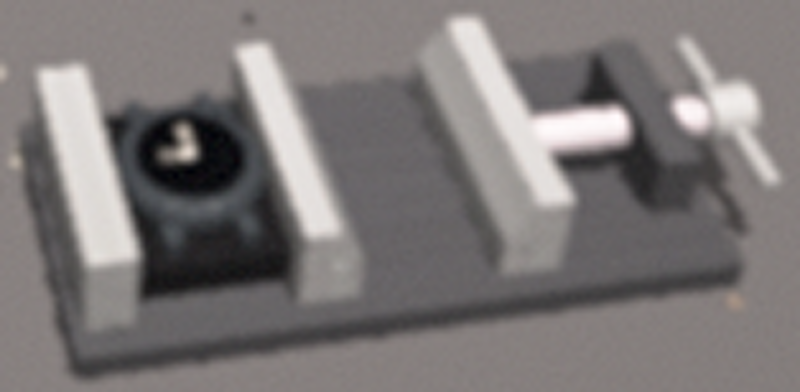

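View pics/hm_side.png

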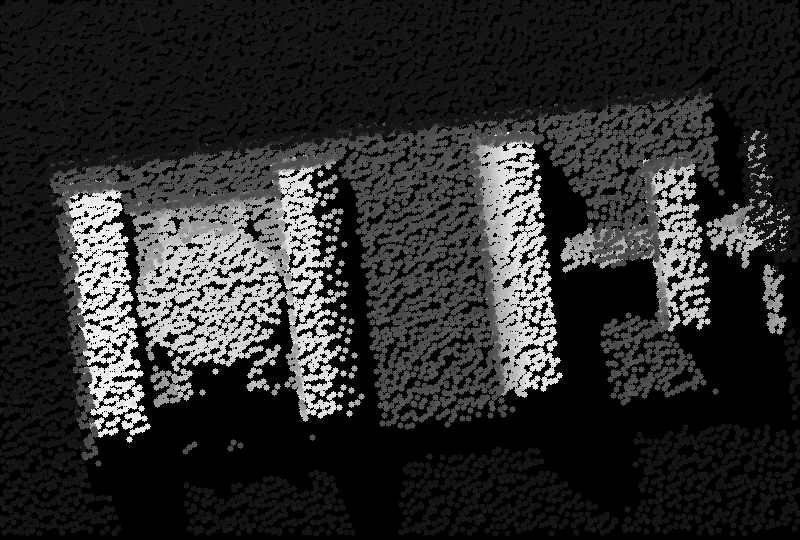

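```bash
cat > r2.py <<'E'
from h import *
from scipy.optimize import least_squares
P={n:dict(np.load(n+"0.npz")) for n in("top","side")}
X={n:cloud(P[n])[P[n]["depth"]>0] for n in P}
def loc(p,q):
    c,s=np.cos(p[2]),np.sin(p[2]); d=q-[p[0],p[1],.012+p[3]]
    return np.c_[c*d[:,0]+s*d[:,1],-s*d[:,0]+c*d[:,1],d[:,2]]
n8=np.array([-14,8.])/np.hypot(14,8)  # outward normal of bevel for right wall (toward gap, up)
def wall(q,t):  # right wall, q x>0
    b=(q[:,0]-.021)*n8[0]+(q[:,2]-.014)*n8[1]
    return np.max([ .021-q[:,0], b, q[:,2]-.028, np.abs(q[:,1])-.038, q[:,0]-.029-t],0)
def r(p,q,cl):
    l=loc(p,q)
    m=l*[-1,1,1]
    d=np.min([wall(l,p[4]) , wall(m,p[5]), np.where(np.abs(l[:,1])<.044,l[:,2],1)],0)
    return d*1000
def run(q,p0):
    p=np.array(p0)
    for _ in range(4):
        l=loc(p,q); s=(np.abs(l[:,0])<.037)&(np.abs(l[:,1])<.0405)&(l[:,2]>-.004)&(l[:,2]<.034)
        o=least_squares(lambda z:r(z,q[s],0),p,loss='soft_l1',x_scale=[.01,.01,.2,.003,.01,.01]); p=o.x
    return p,o.cost/s.sum(),s.sum()
p0=[.496,-.190,-.114,0,.011,.011]
for k,q in (("top",X["top"]),("side",X["side"]),("both",np.vstack([X["top"],X["side"]]))):
    for dx in (-.004,.004):
        a=np.array(p0);a[0]+=dx
        p,c,n=run(q,a); print(k,p.round(4),round(c,3),n)
q=np.vstack([X["top"],X["side"]])
E
python3 r2.py
```

```text
top [ 0.4962 -0.1877 -0.1101  0.0011  0.0111  0.0069] 0.466 1130
top [ 0.4962 -0.1877 -0.1105  0.0011  0.0069  0.011 ] 0.47 1130
side [ 4.955e-01 -1.871e-01 -1.169e-01 -3.000e-04  1.080e-02  1.000e-02] 0.21 2221
side [ 4.955e-01 -1.871e-01 -1.169e-01 -3.000e-04  9.500e-03  5.461e-01] 0.21 2221
both [ 4.957e-01 -1.872e-01 -1.159e-01  1.000e-04  1.010e-02  1.010e-02] 0.384 3350
both [ 4.957e-01 -1.872e-01 -1.160e-01  1.000e-04  7.200e-03  5.461e-01] 0.381 3350
```

The fits identify the 36 mm block at (0.523, 0.068), yaw 0.306, and the gap at (0.496, -0.187), yaw -0.115. The two views agree to about 1 mm. Next I'll check IK, then grasp.

Run:
```python
from h import *
for nm,xy,th in (("b",(.5227,.0684),.306),("g",(.4958,-.1873),-.115)):
    for k in (1,-1):
        for z in (.048,.06,.15,.17):
            q=manip.solve_ik([*xy,z],[np.pi,0,th+k*np.pi/2]); print(nm,k,z,None if q is None else np.round(q,2))
```

```text
b 1 0.048 [-0.03  0.35 -0.37  0.85  0.    1.24]
b 1 0.06 [-0.03  0.34 -0.35  0.88  0.    1.24]
b 1 0.15 [-0.03  0.26 -0.21  1.1   0.    1.24]
b 1 0.17 [-0.03  0.25 -0.17  1.15  0.    1.24]
b -1 0.048 [-0.03  0.35 -0.37  0.85  0.   -1.91]
b -1 0.06 [-0.03  0.34 -0.35  0.88  0.   -1.91]
b -1 0.15 [-0.03  0.26 -0.21  1.1   0.   -1.91]
b -1 0.17 [-0.03  0.25 -0.17  1.15  0.   -1.91]
g 1 0.048 [-0.52  0.36 -0.36  0.86  0.    1.17]
g 1 0.06 [-0.52  0.34 -0.34  0.88  0.    1.17]
g 1 0.15 [-0.52  0.27 -0.2   1.1   0.    1.17]
g 1 0.17 [-0.52  0.25 -0.16  1.15  0.    1.17]
g -1 0.048 [-0.52  0.36 -0.36  0.86  0.   -1.98]
g -1 0.06 [-0.52  0.34 -0.34  0.88  0.   -1.98]
g -1 0.15 [-0.52  0.27 -0.2   1.1   0.   -1.98]
g -1 0.17 [-0.52  0.25 -0.16  1.15  0.   -1.98]
```

Run:
```python
from h import *
o=[np.pi,0,.306+np.pi/2]
manip.goto([.5227,.0684,.17],o)
print(manip.current_clock(), manip.current_eef_pos())
manip.move_linear([.5227,.0684,.048],feed=.12)
print(manip.current_force())
manip.set_gripper(0.0,force=60)
print(manip.current_clock(), manip.current_grip_width(),manip.current_force())
p=manip.get_image("side"); save(p,"grasp.png")
```

```text
2.4333 [0.52262459 0.06918357 0.17016593]
[-0.28704271 -0.02797345 -0.51965401]
4.1167 0.03484517583379479 [-0.386694   -1.05950978  4.83366973]
```

View pics/grasp.png

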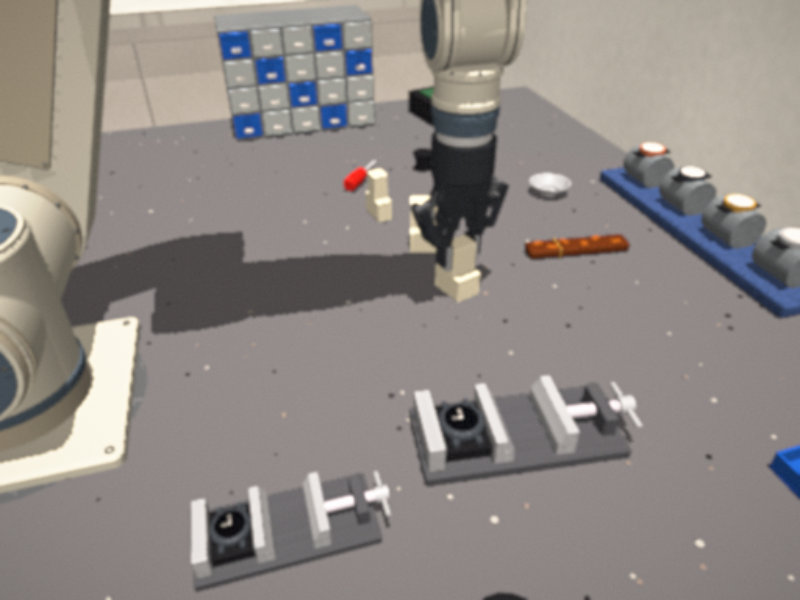

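The fingers hold the neck at about (460,255) px. The opening of 34.8 mm fits the 36 mm block. Next I'll lift it and bring it over the gap.

Run:
```python
from h import *
from fit import *
manip.move_linear([.5227,.0684,.15],feed=.12)
print(manip.current_force(),manip.current_grip_width())
manip.goto([.4958,-.1873,.13],[np.pi,0,-.115+np.pi/2])
manip.move_linear([.4958,-.1873,.112],feed=.08)
manip.hold(.3)
e=np.array(manip.current_eef_pos());print(manip.current_clock(),e,manip.current_tool_rot(),manip.current_force(),manip.current_grip_width())
for n in("side","top"):
    p=manip.get_image(n); save(p,f"over_{n}.png");np.savez(n+"1.npz",**{k:np.array(v) for k,v in p.items()})
```

```text
[-0.03308938 -0.43814967 -1.09676551] 0.03541648097427506
6.85 [ 0.49598315 -0.18733971  0.11233836] [3.14105233e+00 2.21766792e-04 1.45587046e+00] [ 0.37607562  0.39010462 -1.11517608] 0.03508428156672044
```

View pics/over_side.png

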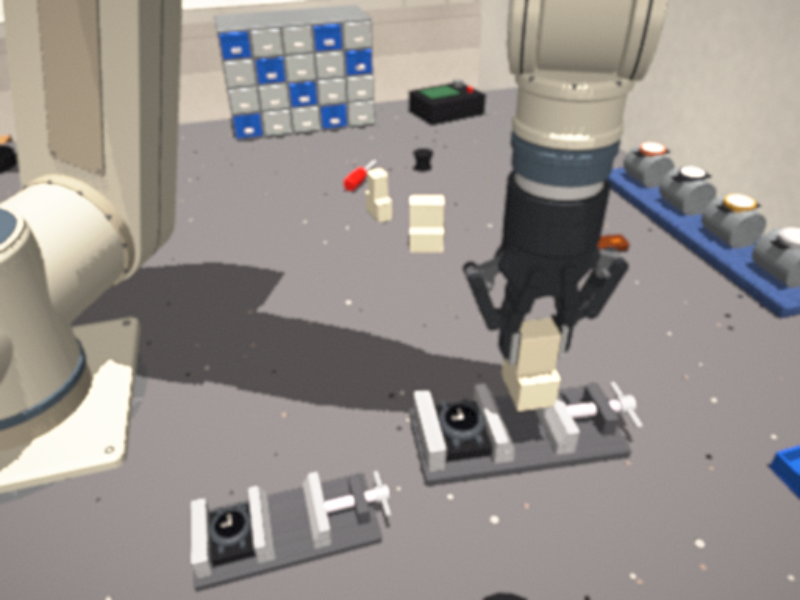

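The block is held upright above the gap, at about (535,365) px. I'll fit its position in the side camera, in the same frame as the gap fit.

Run:
```python
from fit import *
P=dict(np.load("side1.npz"));X=cloud(P);c=P["color"].astype(int)
m=(P["depth"]>0)&(np.hypot(X[...,0]-.496,X[...,1]+.187)<.06)&(X[...,2]>.05)&(X[...,2]<.15)&(c[...,0]-c[...,2]>18)&(c[...,0]>100)
v,u=np.where(m);print(m.sum(),u.min(),u.max(),v.min(),v.max())
im=P["color"].copy();im[m]=[255,0,0]
cv2.imwrite("pics/mask.png",cv2.resize(im[150:300,250:430,::-1],None,fx=4,fy=4))
pts=X[m]
def r(p):
    q=Rn.from_euler('xyz',p[3:6]).inv().apply(pts-p[:3])
    return np.minimum(boxsd(q,[0,0,.017],[.018,.025,.017]),boxsd(q,[0,0,.038],[.018,.013,.038]))*1000
o=least_squares(r,[.496,-.187,.064,0,0,-.115],loss='soft_l1',x_scale=[.01,.01,.01,.1,.1,.1])
print(o.x.round(4),o.cost/len(pts))
```

```text
1535 321 359 204 262
[ 0.4954 -0.1872  0.0619 -0.0013  0.0011 -0.1103] 0.20986347059160754
```

View pics/mask.png

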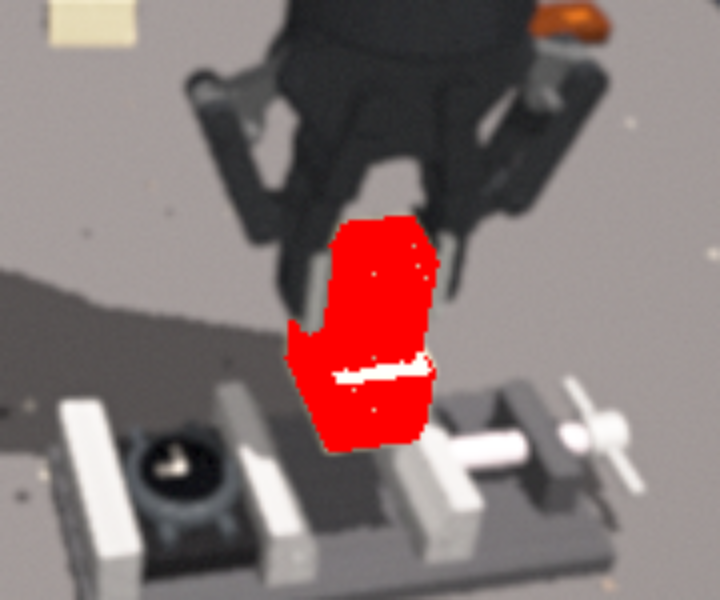

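In the same camera the block and the gap agree to 0.2 mm. I'll lower it while watching the force.

Run:
```python
from h import *
f0=np.array(manip.current_force())
for z in (.09,.08,.072,.067,.064,.062,.0605,.0595,.0585):
    manip.move_linear([.4958,-.1873,z],feed=.04); manip.hold(.1)
    f=np.array(manip.current_force())-f0
    print(z,np.round(manip.current_eef_pos(),4),f.round(2),round(manip.current_clock(),2))
    if np.linalg.norm(f)>6: break
p=manip.get_image("side"); save(p,"down.png");np.savez("side2.npz",**{k:np.array(v) for k,v in p.items()})
```

```text
0.09 [ 0.4959 -0.1874  0.0902] [-0.89 -0.2  -0.23] 7.75
0.08 [ 0.4958 -0.1873  0.08  ] [-0.48 -0.09 -0.61] 8.25
0.072 [ 0.4958 -0.1873  0.072 ] [-0.29  0.51 -0.99] 8.7
0.067 [ 0.4958 -0.1873  0.067 ] [ 0.25  0.04 -0.64] 9.07
0.064 [ 0.4958 -0.1873  0.064 ] [-1.02  0.33 -0.67] 9.43
0.062 [ 0.4958 -0.1873  0.062 ] [-1.15  0.28  0.3 ] 9.78
0.0605 [ 0.4958 -0.1873  0.0605] [-0.56 -0.61  0.21] 10.12
0.0595 [ 0.4958 -0.1873  0.0604] [-4.21  2.38 11.31] 10.47
```

View pics/down.png

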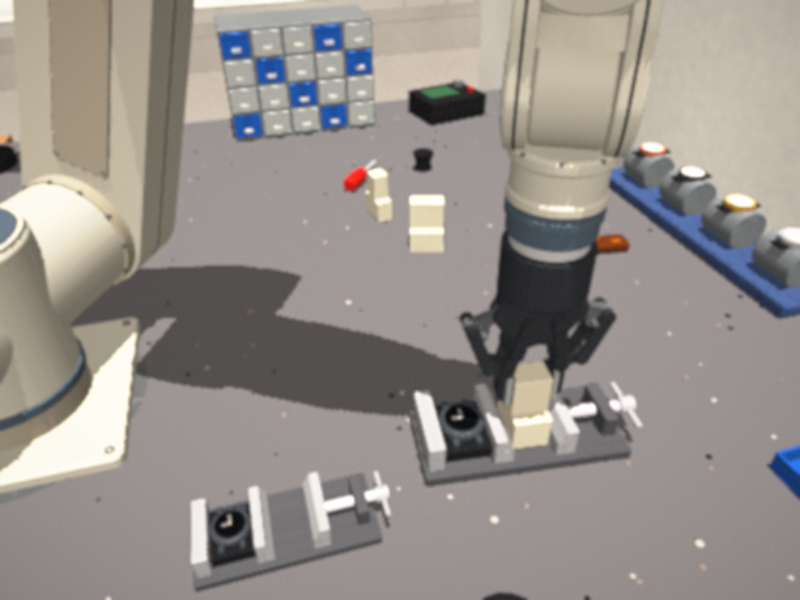

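Contact came at TCP z = 0.0604, where the bed was expected, and the block sits between the jaws. Now I'll release, retreat and check.

Run:
```python
from h import *
manip.set_gripper(.07); print(manip.current_grip_width(),manip.current_force())
manip.move_linear([.4958,-.1873,.19],feed=.1)
manip.goto([.42,.2,.3],[np.pi,0,np.pi/2])
manip.hold(.3)
for n in("side","top"):
    p=manip.get_image(n); save(p,f"end_{n}.png");np.savez(n+"3.npz",**{k:np.array(v) for k,v in p.items()})
print(manip.current_clock())
from fit import *
for n in("side",):
    P=dict(np.load(n+"3.npz"));X=cloud(P);c=P["color"].astype(int)
    m=(P["depth"]>0)&(np.hypot(X[...,0]-.496,X[...,1]+.187)<.06)&(X[...,2]>.014)&(X[...,2]<.15)&(c[...,0]-c[...,2]>18)&(c[...,0]>100)
    pts=X[m]
    def r(p):
        q=Rn.from_euler('xyz',p[3:6]).inv().apply(pts-p[:3])
        return np.minimum(boxsd(q,[0,0,.017],[.018,.025,.017]),boxsd(q,[0,0,.038],[.018,.013,.038]))*1000
    o=least_squares(r,[.496,-.187,.012,0,0,-.115],loss='soft_l1',x_scale=[.01,.01,.01,.1,.1,.1])
    print(n,len(pts),o.x.round(4),o.cost/len(pts))
```

```text
0.06992450236774403 [-0.37888224  0.16093737  0.28360809]
14.3333
side 1529 [ 0.4951 -0.1875  0.0103 -0.0083  0.0016 -0.1124] 0.291323920764638
```

View pics/end_side.png

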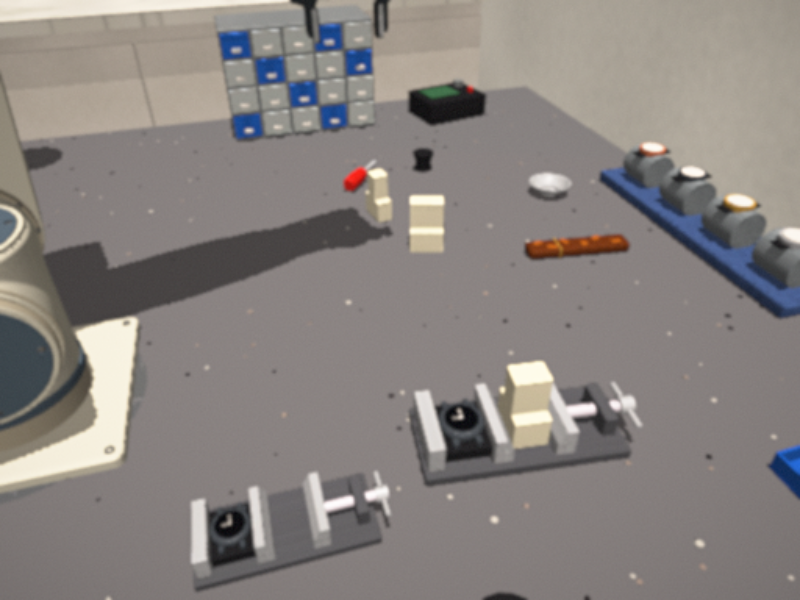

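View pics/end_top.png

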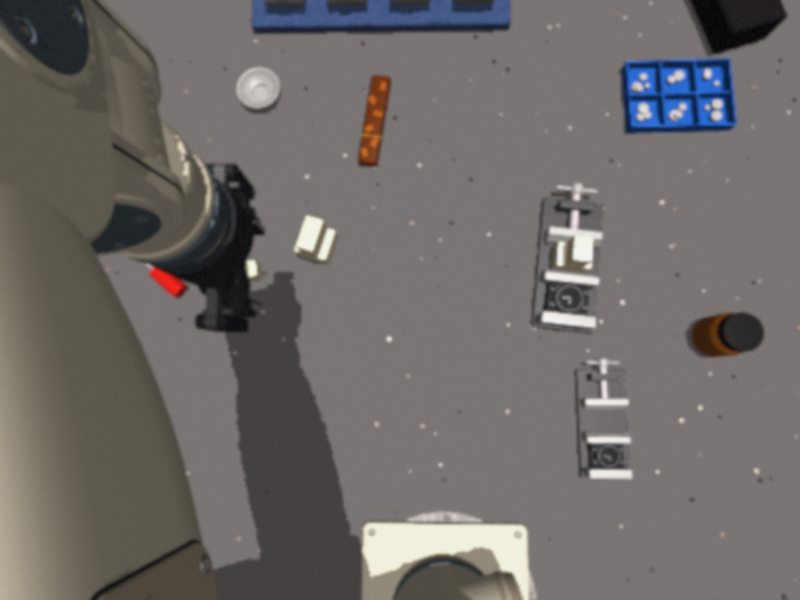

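The block stands upright in the larger clamp, at about (528,405) px in the side view. The other two still stand at (378,195) and (427,222), and the arm is clear of everything. I'm handing the job in.

```bash
python3 -c "
from station import manip
manip.sign_off()"
```

```text
the job is handed in; nothing more can be done
```

I picked the 36 mm block, set it upright in the gap of the larger clamp, let go once it was on the bed, and handed the job in. The clock read 14.3 s at the last check, out of 35 s.

**Choosing the block:** I fitted block models to the depth images. For the 36 mm block, the thickness fit alone barely ruled out 48 mm, but the fingers closing to 34.8 mm (35.1–35.4 mm once lifted) settled it.

**Placing:** I lowered it in small steps. Contact came at the expected bed height with about 12 N, and I opened the fingers only after that.

**Last checks:** After I backed the arm away, a fit to the side camera put the block within 0.5 mm of the gap's centre. It read under 0.5° of tilt and 0.3° of yaw error, so the block is well inside the ends of the jaws. Its underside read about 10 mm above the counter where 12 mm was expected, in line with the 1–2 mm low bias this camera shows elsewhere. The 24 mm and 48 mm blocks are still standing where they were, and the robot touches nothing. No check failed.

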